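# Tare the bench balance and print

### The job

With the empty weighing dish on its pan, tare the bench balance: lightly press the long bar key well down with your fingertips and let it come back up; then press the round key the same way to print the zero, and withdraw so that all keys are up. Do not press the two small square keys, do not touch the pan or the dish, and do not push or pick up the weight, vial and tweezers lying round the balance.

Things in the scene. Friction and masses are not known exactly. Their poses are not given: they have to be found in the camera images.
- balance: Bench balance, fixed: low grey box 200 mm deep (x), 220 mm wide (y), flat top (key panel) 44 mm above the bench. Origin on the bench under its centre, x to its rear, y to its left. Along its front edge, at x = -72 mm, four white keys in black surrounds at y = +75, +25, -25, -75 mm, in changing order; flat cap tops 10 mm above the panel. Behind them a low dark display, then the pan.
- pan: Round steel weighing pan of the balance, 100 mm across; origin on the panel surface under its centre, 44 mm behind the balance's origin; its top is 10 mm above the panel (z = 0.054). Fixed.
- bar_key_mount: Mount flush in the balance's key panel; origin the centre of the key on the panel surface (z = 0.044), x axis to the rear of the balance, y along the row of keys. It carries the bar key, the only long one: cap 40 mm (x, front to rear) by 14 mm (y).
- bar_key_top (a point): Centre of the top face of the bar key (10 mm above the panel when up); goes down with it.
- bar_key (a joint): Travel of the bar key in m: 0 up, 0.005 fully down (straight down). It springs back by itself; about 1 N starts it and 4 N holds it fully down.
- round_key_mount: Mount flush in the balance's key panel; origin the centre of the key on the panel surface (z = 0.044), x axis to the rear of the balance, y along the row of keys. It carries the round key, the only round one: cap 25 mm across.
- round_key_top (a point): Centre of the top face of the round key; goes down with it.
- round_key (a joint): Travel of the round key, as for the bar key.
- square_key_a (a joint): Travel of one small square key (cap 15 x 15 mm), as for the bar key; not to be pressed.
- square_key_a_top (a point): Centre of the top face of that square key.
- square_key_b (a joint): Travel of the other small square key, alike; not to be pressed.
- square_key_b_top (a point): Centre of the top face of that square key.
- dish: Clear watch glass used as weighing dish, 64 mm across, 8 mm high, lying loose on the pan; origin at the centre of its underside.
- weight: Brass weight with a knob, 25 mm across, 26 mm high, loose on the bench to the left of the balance; origin at the centre of its underside.
- vial: Clear screw vial with a ribbed cap, 25 mm across, 50 mm high, standing loose on the bench to the left of the balance; origin at the centre of its underside.
- tweezers: Steel tweezers, 125 mm long (own y axis), 17 mm wide, 10 mm high, loose on the bench to the right of the balance; origin at the centre of the underside.

How it is judged:
By the outcome, as a careful person would: the job done as asked, in the order asked, and still so for the second after the job is handed in, with the robot touching nothing.
It also fails if it takes over 32 s, if anything falls off the work surface, if the arm or the gripper's body presses on something with over 40 N, if the wrist force passes 120 N, or if a joint passes its speed limit or range.

### The arm

A 7-joint arm with a two-finger parallel gripper is mounted at the origin on a cart in front of the work surface, level with it; the furniture and walls round the work are solid. World frame = base frame: x ahead of the robot, y to its left, z up, the work surface at z = 0. Lengths are in m, angles in rad, forces in N, time in s.
With the tool pointing down it reaches from about 0.4 to 0.85 m from the base axis. Payload 10.4 kg.
Tool frame: the origin (TCP) lies midway between the tips of the shut fingers; the grasp point (between the pads) lies 19 mm behind it; z points along the fingers, y is the line along which they close (so a half turn about z gives the same grasp; the last joint's range is limited). The gripper opens to 87 mm and grips with 3 to 60 N. Pads are 19 mm wide; open, the fingers measure 117 mm over their backs; the gripper's body (75 mm by 190 mm) begins 51 mm behind the grasp point.
Start: joints at [1.282, 0.332, -0.065, 1.46, 0.022, 1.35, -0.088], TCP at [0.164, -0.603, 0.223] pointing down, gripper open.
Joint ranges: [-2.6, 2.6], [-0.5, 2.12], [-1.47, 1.34], [0.16, 2.42], [-1.27, 4.41], [0.06, 2.06], [-2.6, 2.6]. Speed limits (rad/s): [2.22, 2.22, 2.79, 2.79, 3.14, 3.14, 3.14].

### API

Orientations are given as a unit quaternion [x, y, z, w].
In Python, from bench import sensors, eyes, order gives the robot as it stands.
- The arm moves only by the tool arm_command, never from a script. Its argument "steps" is a list of rows, each an object with "rot": the turn, a rotation vector about the world's x, y, z in degrees, a list of three; "slide": the shift along the world's x, y, z in m, a list of three; "grip": the opening, from 0 (shut) to 1 (fully open). A call has exactly 8 rows; each row shifts and turns the commanded pose from where the row before left it; what a row does not reach is not made up. A row lasts 1/8 s, in which the tool goes at most 62.5 mm and 10.7 degrees, less where a joint would pass 70% of its speed; a pose out of reach is approached as far as the arm can. A call with a gripper value outside its range is refused whole. The fingers move at their own pace and stop on an object; "newtons" is the grip in N (left out, the last holds). Time passes only in rows, so rows that do not move let the fingers close, or fill a call up. It gives the time, the measured TCP pose, the force, the opening and the grip force at its end, in the units of the state.
- sensors.read_state(): the state, without advancing time (a new reading comes with each control period).
- eyes.camera(name): name is "scene" or "top"; returns a dict with "pixels" (480x640x3 uint8, red, green, blue), "intrinsics" (3x3 intrinsics, pixels), "pose" (4x4, takes a point from camera to world coordinates). Camera axes: x right, y down, z forward; pixel columns grow to the right and rows downward; lengths in m; the calibration is good to about 2 mm. A picture is of the moment at which its call begins. There is no depth.
- order.close_job(): hands the job in; it is judged then, once.
Trained networks look in a picture, given as the dict that the camera call returned (one of the last four; its "shot" number tells which), for a name from the list of things; names that differ only in an ending like _2 or _b are one class to them, and where a whole thing is asked for, a point or a joint stands for the part that bears it (a point fixed in the world has none). Each returns a list of dicts, best first, with "conf" (0 to 1); they miss things now and then, are a little off and sometimes report something else, mostly with a low value. They report only what shows in the picture. A call takes as long as a camera call.
- eyes.look_for(name, picture): "bbox" ([left, top, right, bottom] in pixels, round what is visible of it).
The state is a dict: "time": time; "joint_positions": joint angles; "joint_vel": joint speeds; "joint_torque": joint torques, N m; "ee_pos": TCP position; "eef_rot": TCP orientation; "ft_force": force on the tool from outside, world axes, zero at the start; "torque": the same for the moment, N m; "width": finger opening in m; "grip_force": force on a finger pad.
Only numpy, scipy, OpenCV 4.12 (cv2) and the standard library are available. Lean on these libraries where they do the work, as an engineer would, in place of code of your own. Each camera call takes 0.05 s, during which the arm holds its last target. There are 200 camera calls.

## Working session

There is one attempt and no reset: what is moved stays moved. The work goes in short steps, Python scripts to look and compute and a tool call to move; the robot and the scene stay as the last step left them, time stands still between calls to the robot, and variables do not carry over. Pictures are saved under pics/ and viewed, at most 10 in all, crops included, and the job is handed in when it is done.

Besides the shell and the picture viewer there is one more tool, called after "Emit:" as name(argument=value, ...) on one line, values as JSON. arm_command: Moves the arm, as the interface text tells. Its arguments: {"type":"object","properties":{"steps":{"type":"array","items":{"type":"object","properties":{"rot":{"type":"array","items":{"type":"number"}},"slide":{"type":"array","items":{"type":"number"}},"grip":{"type":"number"}}}},"newtons":{"type":"number"}},"required":["steps"]}

```bash
mkdir -p pics
cat > h.py <<'E'
import numpy as np, cv2
from bench import sensors, eyes, order
def ray(pic,u,v,z):
    K=np.array(pic["intrinsics"]);T=np.array(pic["pose"])
    d=T[:3,:3]@np.linalg.solve(K,[u,v,1.]);o=T[:3,3]
    return o+d*(z-o[2])/d[2]
def proj(pic,p):
    K=np.array(pic["intrinsics"]);T=np.array(pic["pose"])
    c=K@(T[:3,:3].T@(np.array(p)-T[:3,3]));return c[:2]/c[2]
E
python3 - <<'E'
from h import *
for n in ("top","scene"):
    p=eyes.camera(n);cv2.imwrite(f"pics/{n}0.png",np.array(p["pixels"])[:,:,::-1])
    print(n,np.round(p["pose"],3).tolist())
    for k,z in (("balance",.044),("pan",.054),("bar_key",.054),("round_key",.054),("square_key_a",.054),("dish",.06),("weight",.013),("vial",.05),("tweezers",.005)):
        for r in eyes.look_for(k,p)[:2]:
            b=r["bbox"];print(k,round(r["conf"],2),np.round(b),np.round(ray(p,(b[0]+b[2])/2,(b[1]+b[3])/2,z),3))
s=sensors.read_state();print(s["time"],s["ee_pos"],s["eef_rot"],s["width"])
E
```

```text
top [[-0.008, -0.999, 0.04, 0.504], [-1.0, 0.008, 0.007, 0.06], [-0.007, -0.04, -0.999, 0.935], [0.0, 0.0, 0.0, 1.0]]
balance 0.84 [354. 157. 484. 280.] [ 0.571 -0.097  0.044]
balance 0.38 [432. 252. 443. 265.] [ 0.501 -0.129  0.044]
pan 0.73 [366. 254. 385. 272.] [ 0.494 -0.02   0.054]
pan 0.72 [393. 168. 450. 220.] [ 0.613 -0.1    0.054]
bar_key 0.49 [461. 246. 472. 268.] [ 0.503 -0.176  0.054]
round_key 0.44 [373. 254. 386. 271.] [ 0.495 -0.027  0.054]
square_key_a 0.65 [402. 258. 408. 263.] [ 0.499 -0.071  0.054]
square_key_a 0.38 [431. 252. 443. 263.] [ 0.503 -0.126  0.054]
dish 0.97 [403. 169. 444. 206.] [ 0.623 -0.103  0.06 ]
weight 0.62 [326. 235. 340. 247.] [0.533 0.053 0.013]
vial 0.5 [318. 191. 334. 204.] [0.608 0.065 0.05 ]
tweezers 0.55 [501. 201. 508. 240.] [ 0.569 -0.26   0.005]
tweezers 0.29 [353. 158. 483. 276.] [ 0.576 -0.103  0.005]
scene [[-0.736, -0.304, 0.606, -0.108], [-0.677, 0.332, -0.656, 0.746], [-0.002, -0.893, -0.45, 0.539], [0.0, 0.0, 0.0, 1.0]]
balance 0.67 [286. 199. 418. 267.] [ 0.534 -0.05   0.044]
pan 0.61 [316. 205. 359. 223.] [ 0.606 -0.087  0.054]
square_key_a 0.5 [368. 230. 375. 235.] [ 0.492 -0.062  0.054]
dish 0.82 [322. 200. 348. 214.] [ 0.627 -0.103  0.06 ]
weight 0.55 [313. 257. 325. 270.] [0.534 0.053 0.013]
weight 0.27 [369. 227. 377. 236.] [ 0.543 -0.135  0.013]
vial 0.54 [283. 238. 295. 262.] [0.567 0.103 0.05 ]
vial 0.32 [391. 214. 409. 225.] [ 0.491 -0.163  0.05 ]
1.0 [ 0.16419481 -0.60307835  0.22258875] [9.91182456e-01 1.32504098e-01 1.81895698e-05 5.67548919e-05] 0.08726878985395976
```

Run:
```python
import cv2
a=cv2.imread("pics/top0.png")[150:290,310:520]
cv2.imwrite("pics/c0.png",cv2.resize(a,None,fx=3.8,fy=3.8,interpolation=cv2.INTER_CUBIC))
```

```text
(no output)
```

View pics/c0.png

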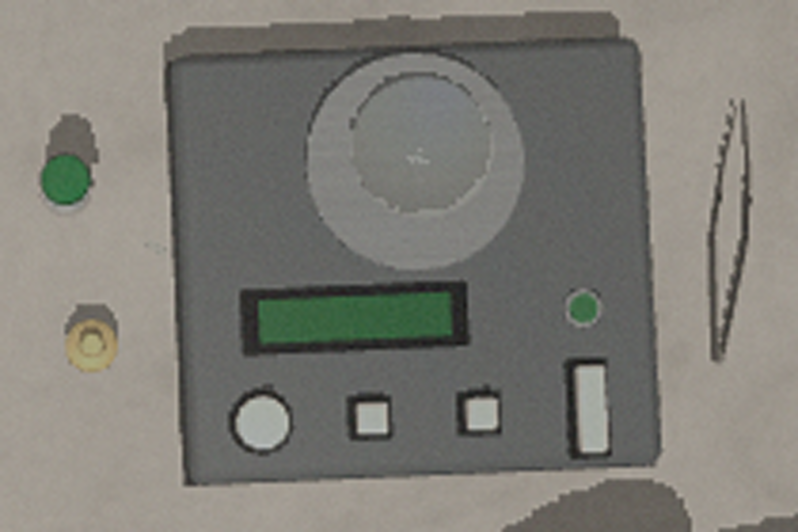

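View pics/scene0.png

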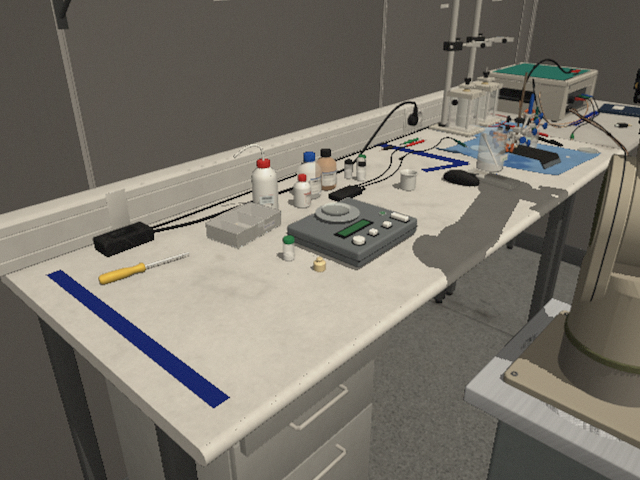

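The top crop shows the keys left to right: round at about (379, 261) px, two squares at about (408, 260) and (437, 259), and the long bar at about (466, 257). That matches the networks, apart from some mislabelled boxes. The scene view shows nothing tall on the way in.

Run:
```python
from h import *
p=eyes.camera("top");im=np.array(p["pixels"]).astype(int)
m=(im.min(2)>185).astype(np.uint8); m[:, :355]=0;m[:,484:]=0;m[:240]=0;m[275:]=0
n,l,st,c=cv2.connectedComponentsWithStats(m)
for i in range(1,n):
    if st[i,4]>8: print(st[i],c[i].round(1),ray(p,*c[i],.054).round(4))
a=ray(p,378.9,260.8,.054);b=ray(p,465.8,257.4,.054);print(a,b,np.degrees(np.arctan2(*(b-a)[:2])),np.linalg.norm(b-a))
print(sensors.read_state()["ft_force"])
```

```text
[ 0.4977213  -0.02572394  0.054     ] [ 0.50244634 -0.17556438  0.054     ] 178.19384291892032 0.1499149172583478
[-0.03386634 -0.24552058  0.40149815]
```

Emit:
arm_command(steps=[{"slide": [0.04, 0.048, 0], "rot": [0, 0, 0], "grip": 0}, {"slide": [0.04, 0.048, 0], "rot": [0, 0, 0], "grip": 0}, {"slide": [0.04, 0.048, 0], "rot": [0, 0, 0], "grip": 0}, {"slide": [0.04, 0.048, 0], "rot": [0, 0, 0], "grip": 0}, {"slide": [0.04, 0.048, 0], "rot": [0, 0, 0], "grip": 0}, {"slide": [0.04, 0.048, 0], "rot": [0, 0, 0], "grip": 0}, {"slide": [0.04, 0.048, 0], "rot": [0, 0, 0], "grip": 0}, {"slide": [0, 0, 0], "rot": [0, 0, 0], "grip": 0}], newtons=5)

```text
time: 2.05
ee_pos: [0.4473, -0.2622, 0.2229]
eef_rot: [0.991, 0.137, 0.001, -0.0]
ft_force: [-0.3, -0.6, 0.2]
width: 0.015
grip_force: 0.0
```

Emit:
arm_command(steps=[{"slide": [0.0275, 0.0435, 0], "rot": [0, 0, 0], "grip": 0}, {"slide": [0.0275, 0.0435, 0], "rot": [0, 0, 0], "grip": 0}, {"slide": [0, 0, -0.05], "rot": [0, 0, 0], "grip": 0}, {"slide": [0, 0, -0.05], "rot": [0, 0, 0], "grip": 0}, {"slide": [0, 0, -0.045], "rot": [0, 0, 0], "grip": 0}, {"slide": [0, 0, 0], "rot": [0, 0, 0], "grip": 0}, {"slide": [0, 0, 0], "rot": [0, 0, 0], "grip": 0}, {"slide": [0, 0, 0], "rot": [0, 0, 0], "grip": 0}])

```text
time: 3.05
ee_pos: [0.5005, -0.1807, 0.0798]
eef_rot: [0.991, 0.132, 0.001, 0.001]
ft_force: [-0.4, 0.5, 1.1]
width: 0.0003
grip_force: 0.0
```

Run:
```python
from h import *
s=sensors.read_state();print(s["ee_pos"],s["ft_force"],s["width"])
for n in("top","scene"):
    p=eyes.camera(n);im=np.array(p["pixels"])[:,:,::-1]
    u,v=proj(p,s["ee_pos"]).round().astype(int);print(n,u,v,proj(p,[.5024,-.1756,.054]))
    cv2.imwrite(f"pics/{n}1.png",cv2.resize(im[v-50:v+50,u-65:u+65],None,fx=3,fy=3))
a=[cv2.imread(f"pics/{n}1.png") for n in("top","scene")]
cv2.imwrite("pics/c1.png",np.hstack(a))
```

```text
[ 0.50048988 -0.18071479  0.07976082] [-0.43345674  0.52874228  1.06781741] 0.00031085731763704383
top 473 259 [465.82118908 257.42672914]
scene 402 203 [399.37760217 214.56818337]
```

View pics/c1.png

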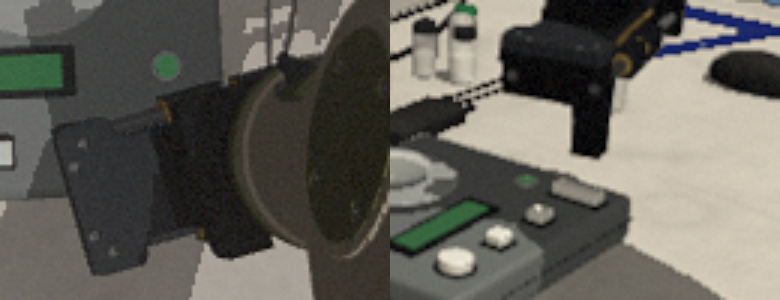

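The pictures show the shut fingers about 25 mm above the bar key. In the scene half the tip is at (590, 155) and the key at (578, 190), so the fix is about +2 mm in x and +5 mm in y. Next I lower in small steps.

Emit:
arm_command(steps=[{"slide": [0.002, 0.005, 0], "rot": [0, 0, 0], "grip": 0}, {"slide": [0, 0, -0.01], "rot": [0, 0, 0], "grip": 0}, {"slide": [0, 0, -0.008], "rot": [0, 0, 0], "grip": 0}, {"slide": [0, 0, -0.004], "rot": [0, 0, 0], "grip": 0}, {"slide": [0, 0, -0.002], "rot": [0, 0, 0], "grip": 0}, {"slide": [0, 0, 0], "rot": [0, 0, 0], "grip": 0}, {"slide": [0, 0, 0], "rot": [0, 0, 0], "grip": 0}, {"slide": [0, 0, 0], "rot": [0, 0, 0], "grip": 0}])

```text
time: 4.15
ee_pos: [0.5013, -0.1751, 0.0538]
eef_rot: [0.991, 0.132, 0.0, 0.0]
ft_force: [0.2, -0.2, 0.9]
width: 0.0005
grip_force: 0.6
```

Emit:
arm_command(steps=[{"slide": [0, 0, -0.001], "rot": [0, 0, 0], "grip": 0}, {"slide": [0, 0, -0.001], "rot": [0, 0, 0], "grip": 0}, {"slide": [0, 0, -0.001], "rot": [0, 0, 0], "grip": 0}, {"slide": [0, 0, 0], "rot": [0, 0, 0], "grip": 0}, {"slide": [0, 0, 0], "rot": [0, 0, 0], "grip": 0}, {"slide": [0, 0, 0], "rot": [0, 0, 0], "grip": 0}, {"slide": [0, 0, 0], "rot": [0, 0, 0], "grip": 0}, {"slide": [0, 0, 0], "rot": [0, 0, 0], "grip": 0}])

```text
time: 5.15
ee_pos: [0.5014, -0.1751, 0.0507]
eef_rot: [0.991, 0.133, 0.0, 0.0]
ft_force: [0.8, -0.3, 2.9]
width: 0.0006
grip_force: 1.6
```

Emit:
arm_command(steps=[{"slide": [0, 0, -0.0008], "rot": [0, 0, 0], "grip": 0}, {"slide": [0, 0, -0.0007], "rot": [0, 0, 0], "grip": 0}, {"slide": [0, 0, 0], "rot": [0, 0, 0], "grip": 0}, {"slide": [0, 0, 0], "rot": [0, 0, 0], "grip": 0}, {"slide": [0, 0, 0], "rot": [0, 0, 0], "grip": 0}, {"slide": [0, 0, 0], "rot": [0, 0, 0], "grip": 0}, {"slide": [0, 0, 0], "rot": [0, 0, 0], "grip": 0}, {"slide": [0, 0, 0], "rot": [0, 0, 0], "grip": 0}])

```text
time: 6.15
ee_pos: [0.5013, -0.1751, 0.0494]
eef_rot: [0.991, 0.133, 0.0, 0.0]
ft_force: [-0.4, -1.5, 7.4]
width: 0.0009
grip_force: 3.6
```

Run:
```python
from h import *
for i in range(4):
    s=sensors.read_state();print(s["time"],np.round(s["ee_pos"],4),np.round(s["ft_force"],2)); eyes.camera("top")
```

```text
6.15 [ 0.5013 -0.1751  0.0494] [-0.45 -1.46  7.36]
6.2 [ 0.5014 -0.1751  0.0494] [-0.6  -0.25  7.56]
6.25 [ 0.5014 -0.1751  0.0494] [-1.49 -0.9   7.21]
6.3 [ 0.5014 -0.1751  0.0494] [-0.33  0.1   7.14]
```

The bar key has bottomed out: 7 N, with the tip stopped at z = 0.0494. Now I lift and move across to the round key.

Emit:
arm_command(steps=[{"slide": [0, 0, 0.015], "rot": [0, 0, 0], "grip": 0}, {"slide": [0, 0, 0.025], "rot": [0, 0, 0], "grip": 0}, {"slide": [-0.0035, 0.05, 0], "rot": [0, 0, 0], "grip": 0}, {"slide": [0, 0.05, 0], "rot": [0, 0, 0], "grip": 0}, {"slide": [0, 0.0495, 0], "rot": [0, 0, 0], "grip": 0}, {"slide": [0, 0, 0], "rot": [0, 0, 0], "grip": 0}, {"slide": [0, 0, 0], "rot": [0, 0, 0], "grip": 0}, {"slide": [0, 0, 0], "rot": [0, 0, 0], "grip": 0}])

```text
time: 7.35
ee_pos: [0.4976, -0.0269, 0.0891]
eef_rot: [0.991, 0.132, -0.0, 0.0]
ft_force: [0.2, -0.2, 0.3]
width: 0.0004
grip_force: 0.0
```

Run:
```python
from h import *
s=sensors.read_state();print(s["ee_pos"],s["ft_force"])
p=eyes.camera("scene");im=np.array(p["pixels"])[:,:,::-1]
print(proj(p,s["ee_pos"]),proj(p,[.4977,-.0257,.054]))
cv2.imwrite("pics/c2.png",cv2.resize(im[150:280,280:440],None,fx=4,fy=4))
```

```text
[ 0.49762859 -0.02689213  0.08912107] [ 0.21277874 -0.22929771  0.27691266]
[359.23047704 221.49101969] [358.29612608 237.44233959]
```

View pics/c2.png

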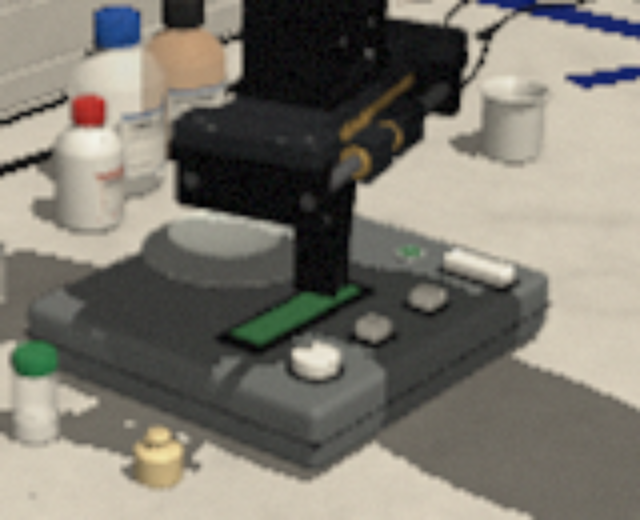

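The bar key at (480, 268) in the crop is back up. The fingertip at (320, 290) is above the round key at (315, 358), so I lower onto it.

Emit:
arm_command(steps=[{"slide": [0, 0.001, -0.015], "rot": [0, 0, 0], "grip": 0}, {"slide": [0, 0, -0.012], "rot": [0, 0, 0], "grip": 0}, {"slide": [0, 0, -0.006], "rot": [0, 0, 0], "grip": 0}, {"slide": [0, 0, -0.002], "rot": [0, 0, 0], "grip": 0}, {"slide": [0, 0, -0.001], "rot": [0, 0, 0], "grip": 0}, {"slide": [0, 0, -0.001], "rot": [0, 0, 0], "grip": 0}, {"slide": [0, 0, 0], "rot": [0, 0, 0], "grip": 0}, {"slide": [0, 0, 0], "rot": [0, 0, 0], "grip": 0}])

```text
time: 8.4
ee_pos: [0.4978, -0.0246, 0.0523]
eef_rot: [0.991, 0.133, 0.0, 0.0]
ft_force: [-1.9, 0.3, 2.0]
width: 0.0007
grip_force: 1.1
```

Emit:
arm_command(steps=[{"slide": [0, 0, -0.001], "rot": [0, 0, 0], "grip": 0}, {"slide": [0, 0, -0.001], "rot": [0, 0, 0], "grip": 0}, {"slide": [0, 0, -0.001], "rot": [0, 0, 0], "grip": 0}, {"slide": [0, 0, 0], "rot": [0, 0, 0], "grip": 0}, {"slide": [0, 0, 0], "rot": [0, 0, 0], "grip": 0}, {"slide": [0, 0, 0], "rot": [0, 0, 0], "grip": 0}, {"slide": [0, 0, 0], "rot": [0, 0, 0], "grip": 0}, {"slide": [0, 0, 0], "rot": [0, 0, 0], "grip": 0}])

```text
time: 9.4
ee_pos: [0.4979, -0.0245, 0.0494]
eef_rot: [0.991, 0.133, 0.0, 0.0]
ft_force: [-3.2, 0.3, 7.5]
width: 0.0005
grip_force: 3.6
```

Run:
```python
from h import *
for i in range(4):
    s=sensors.read_state();print(s["time"],np.round(s["ee_pos"],4),np.round(s["ft_force"],2)); eyes.camera("top")
```

```text
9.4 [ 0.4979 -0.0245  0.0494] [-3.15  0.32  7.51]
9.45 [ 0.4978 -0.0245  0.0494] [-2.32 -0.01  7.78]
9.5 [ 0.4979 -0.0245  0.0494] [-2.23  1.23  8.11]
9.55 [ 0.4979 -0.0245  0.0494] [-2.15 -0.25  7.31]
```

The round key has bottomed out in the same way. Withdrawing.

Emit:
arm_command(steps=[{"slide": [0, 0, 0.015], "rot": [0, 0, 0], "grip": 0}, {"slide": [0, 0, 0.03], "rot": [0, 0, 0], "grip": 0}, {"slide": [0, 0, 0.05], "rot": [0, 0, 0], "grip": 0}, {"slide": [0, 0, 0.05], "rot": [0, 0, 0], "grip": 0}, {"slide": [0, 0, 0.03], "rot": [0, 0, 0], "grip": 0}, {"slide": [0, 0, 0], "rot": [0, 0, 0], "grip": 0}, {"slide": [0, 0, 0], "rot": [0, 0, 0], "grip": 0}, {"slide": [0, 0, 0], "rot": [0, 0, 0], "grip": 0}])

```text
time: 10.6
ee_pos: [0.4971, -0.0246, 0.2231]
eef_rot: [0.991, 0.133, -0.001, -0.0]
ft_force: [1.3, 1.0, 0.3]
width: 0.0001
grip_force: 0.0
```

Run:
```python
from h import *
s=sensors.read_state();print(s["ee_pos"],s["ft_force"])
p=eyes.camera("scene");im=np.array(p["pixels"])[:,:,::-1]
cv2.imwrite("pics/c3.png",cv2.resize(im[150:280,280:440],None,fx=4,fy=4))
```

```text
[ 0.49711347 -0.02457072  0.22311105] [1.34152063 1.00849499 0.30960584]
```

View pics/c3.png

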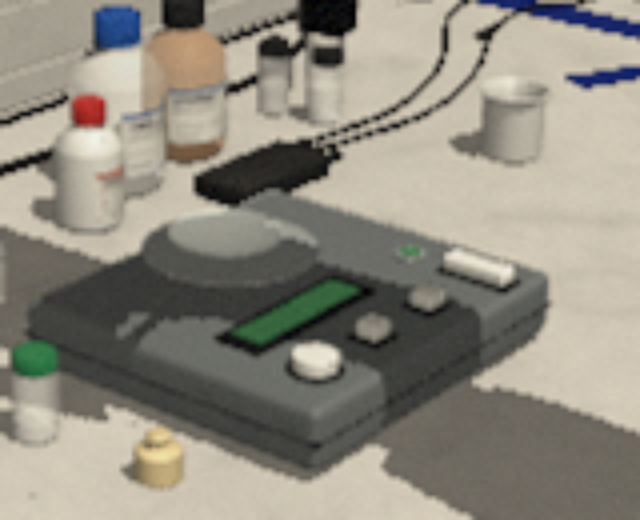

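All four keys are up: round at (315, 360), squares at (375, 328) and (428, 298), bar at (480, 268). The dish, vial and weight haven't moved, and the arm is clear.

```bash
python3 -c "
from bench import order
print(order.close_job())"
```

```text
the job is handed in; nothing more can be done
None
```

I pressed the bar key and then the round key fully down (about 7–8 N each), then withdrew with all four keys up and touched nothing else; the job was handed in at about 11 s, and no verdict came back.

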